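# Reload the batten rack behind its swing keeper

### The job

Swing the keeper bar of the low clear-topped rack open, pull every short offcut that is stuck in the rack out from under the roof and put it in the scrap tub, and slide every long batten from the bench into a lane of its own under the roof, fully home against the back stop. Then swing the keeper bar fully shut again across the ends of the battens. Do not disturb the tape roll, the glue bottle or the sander.

Things in the scene. Friction and masses are not known exactly. Their poses are not given: they have to be found in the camera images.
- rack: Plywood rack screwed to the bench, clear plastic roof. Origin on the bench under its middle; x points into the lanes, away from the open front (the front looks roughly to the world's -y), z up. Three lanes run along x, centre lines at y = -66, 0, +66 mm, each 48 mm wide between 18 mm walls. Back stop's inner face at x = +60 mm, outer face +72 mm. Rack 216 mm wide (y = -108 to 108).
- roof_front (a point): Middle of the roof's front edge, on its top face, at x = -60, y = 0, z = 43 mm of the rack; axes as the rack's. Walls and roof begin here. The roof is 8 mm thick, so the lanes are 35 mm high; the bench itself is the lane floor.
- pivot (a point): Vertical hinge axis of the keeper, at x = -116, y = -165 mm of the rack, 12 mm above the bench; axes as the rack's. It stands on a 10 mm high plywood ear beside the lanes (rack y = -99 to -179 mm, x = +10 to -140 mm).
- keeper (a joint): Keeper's hinge angle, rad. 0 = shut: bar lies along the rack's +y across all lane fronts, inner face at rack x = -108 mm, 8 mm clear of battens that are home. Grows anticlockwise seen from above, away from the front; 1.57 = pointing along the rack's -x; stop at 1.75. Light friction (0.5 N at the peg), stays where left. Bar 16 mm wide, 12 to 26 mm above the bench, reaches 254 mm from the pivot.
- peg_top (a point): Top centre of the keeper's upright round wooden peg handle, 20 mm in diameter, standing on the bar 150 mm from the pivot; the peg reaches from 26 to 68 mm above the bench.
- tub: Grey plastic scrap tub, open on top, fixed to the bench, 220 mm along its x, 140 mm along its y, 60 mm high, 4 mm walls and floor. Origin at the centre of its underside, z up.
- batten0: Long batten: plain softwood bar 160 x 40 x 30 mm (its x, y, z), about 100 g. Origin at its centre. It starts lying flat on the bench (centre 15 mm up). Home in a lane its centre is at x = -20 mm of the rack and its end stands 40 mm out of the front. One of two or three (the others are absent).
- batten1: Long batten: plain softwood bar 160 x 40 x 30 mm (its x, y, z), about 100 g. Origin at its centre. It starts lying flat on the bench (centre 15 mm up). Home in a lane its centre is at x = -20 mm of the rack and its end stands 40 mm out of the front. One of two or three (the others are absent).
- batten2: Long batten: plain softwood bar 160 x 40 x 30 mm (its x, y, z), about 100 g. Origin at its centre. It starts lying flat on the bench (centre 15 mm up). Home in a lane its centre is at x = -20 mm of the rack and its end stands 40 mm out of the front. One of two or three (the others are absent).
- offcut0: Short offcut: plain softwood block 100 x 40 x 30 mm (its x, y, z), about 60 g. Origin at its centre. It starts lying flat in an outer lane of the rack, lengthways, with 34 to 42 mm of it standing out of the front behind the shut keeper. One or two are present.
- offcut1: Short offcut: plain softwood block 100 x 40 x 30 mm (its x, y, z), about 60 g. Origin at its centre. It starts lying flat in an outer lane of the rack, lengthways, with 34 to 42 mm of it standing out of the front behind the shut keeper. One or two are present.
- tape: Roll of masking tape lying flat, 104 mm across, 48 mm high, origin at the centre of its underside; bystander.
- glue: White glue bottle standing, 68 mm across, 170 mm high, origin at the centre of its underside; bystander.
- sander: Black round sander standing on its pad, about 124 mm across, 135 mm high, origin at the centre of its underside; bystander.
Mind the look-alikes: they are no part of the job. Leave any blue, orange or pink look-alike of the batten1 alone.

How it is judged:
By the outcome, as a careful person would: the job done as asked, in the order asked, and still so for the second after the job is handed in, with the robot touching nothing.
Of batten0, batten1, batten2 only 2 to 3 are there at a start; the rules pass over those that are not, and their reading is None.
Of offcut0, offcut1 only 1 to 2 are there at a start; the rules pass over those that are not, and their reading is None.
At some moment in a run one of batten0, batten1, batten2 may be knocked a few centimetres aside while the robot is not near it.
Once in a run the grip may slacken for a moment while it holds something.
It also fails if it takes over 208 s, if anything falls off the work surface, if the arm or the gripper's body presses on something with over 40 N, if the wrist force passes 120 N, or if a joint passes its speed limit or range.

### The arm

A 6-joint arm with a two-finger parallel gripper is mounted at the origin on the work surface. World frame = base frame: x ahead of the robot, y to its left, z up, the work surface at z = 0. Lengths are in m, angles in degrees, forces in N, time in s.
With the tool pointing down it reaches from about 0.375 to 0.75 m from the base axis. Payload 9 kg.
Tool frame: the origin (TCP) lies where the fingers leave the gripper's body, on its centre line; the fingertips stand 73 mm ahead of it and the grasp point (between the pads) lies 54 mm ahead of it (robot.tip_reach is the distance from the TCP to the fingertips, in m); z points along the fingers, y is the line along which they close (so a half turn about z gives the same grasp; the last joint's range is limited). The gripper opens to 85 mm and grips with 20 to 120 N. Pads are 22 mm wide; open, the fingers measure 114 mm over their backs; the gripper's body (76 mm by 85 mm) begins 54 mm behind the grasp point. The pads swing forward as they close: fully open they stand 13 mm farther back than shut.
Start: joints at [62.069, 5.964, 5.575, 89.605, 0, 77.527], TCP at [0.16, 0.578, 0.304] pointing down, gripper open.
Joint ranges: [-171.21, 171.21], [-48.23, 106.86], [-62.78, 66.21], [-105.2, 120.99], [-86.42, 89.51], [-180, 180]. Speed limits (degrees/s): [127.2, 127.2, 147.25, 180, 180, 180].

### API

Orientations are given as [roll, pitch, yaw] about the fixed x, y, z axes, in that order (R = Rz(yaw) Ry(pitch) Rx(roll)).
In Python, from plant import robot gives the robot as it stands. Calls block until the motion is done:
- robot.move_pose(position, orientation): joint-space move of the TCP to a pose.
- robot.line_to(position, vel=0.15, rotation=None, guard=None): straight line of the TCP; rotation=None keeps the orientation; vel is the mean speed in m/s. With guard (N) it stops when the force on the tool has changed by that much, and returns True; else False.
- robot.goto_joints(angles): joint-space move.
- robot.set_gripper(opening): finger opening in m; the grip force is fixed at half the most; returns when the fingers have stopped.
- robot.pause(seconds).
- robot.ik(position, orientation): joint angles nearest the present ones, or None.
- robot.observe(): the state.
- robot.grab_frame(name): name is "scene" or "top" or "wrist"; returns the picture (384x512x3 uint8, blue, green, red); there is no depth.
- robot.get_calibration(name): a dict with "vertical_fov" (degrees; the focal length in pixels is half the picture's height over the tangent of half this angle, whatever the lens; pixels are square), "cx", "cy" (the principal point, pixels), "rvec" (rotation vector, rad) and "tvec" (3), from world to camera coordinates, as OpenCV has them. Camera axes: x right, y down, z forward; pixel columns grow to the right and rows downward; lengths in m; the calibration is good to about 2 mm. A picture is of the moment at which its call begins: read the wrist's pose just before it. get_calibration takes no time and is no camera call; for the wrist camera it gives the pose at the moment of the call.
A pose or a line that the arm cannot do raises robot.IKError and nothing moves.
- robot.job_done(): hands the job in; it is judged then, once.
The state is a dict: "time": time; "q": joint angles; "qvel": joint speeds; "joint_torque": joint torques, N m; "tool_pos": TCP position; "tcp_rot": TCP orientation; "ft_force": force on the tool from outside, world axes, zero at the start; "torque": the same for the moment, N m; "gripper_width": finger opening in m; "gripper_force": force on a finger pad.
Only numpy, scipy, OpenCV 4.12 (cv2) and the standard library are available. Lean on these libraries where they do the work, as an engineer would, in place of code of your own. Each camera call takes 0.05 s, during which the arm holds its last target. There are 200 camera calls.

## Working session

There is one attempt and no reset: what is moved stays moved. The work goes in short steps, each a Python script; the robot and the scene stay as the last script left them, time stands still between calls to the robot, and variables do not carry over. Pictures are saved under pics/ and viewed, at most 14 in all, crops included, and the job is handed in when it is done.

```bash
ls; mkdir -p pics
python3 - <<'E'
from plant import robot
import cv2
for n in("scene","top"):
    cv2.imwrite(f"pics/{n}0.png",cv2.resize(robot.grab_frame(n),(800,600),interpolation=cv2.INTER_CUBIC)); print(n,robot.get_calibration(n))
E
```

```text
pics
scene {'vertical_fov': 50.47766063182246, 'cx': 255.1797215486301, 'cy': 191.2095679064484, 'rvec': array([ 1.77490805,  1.62708057, -0.72759372]), 'tvec': array([-4.49467091e-04, -2.82591464e-01,  1.64143087e+00])}
top {'vertical_fov': 52.453720135124776, 'cx': 252.61379531090748, 'cy': 191.90877734957124, 'rvec': array([ 2.16249309, -2.20086394,  0.08683186]), 'tvec': array([-0.04377918,  0.51909208,  1.31773142])}
```

View pics/scene0.png

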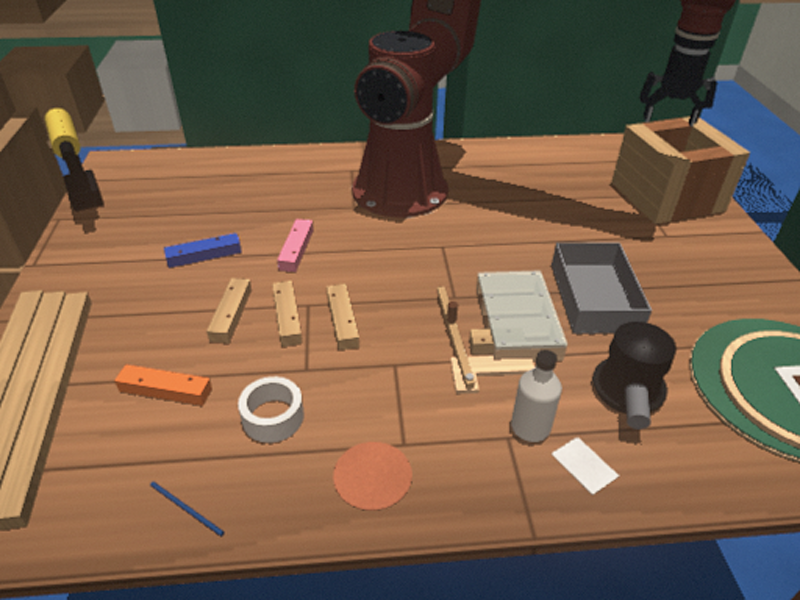

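View pics/top0.png

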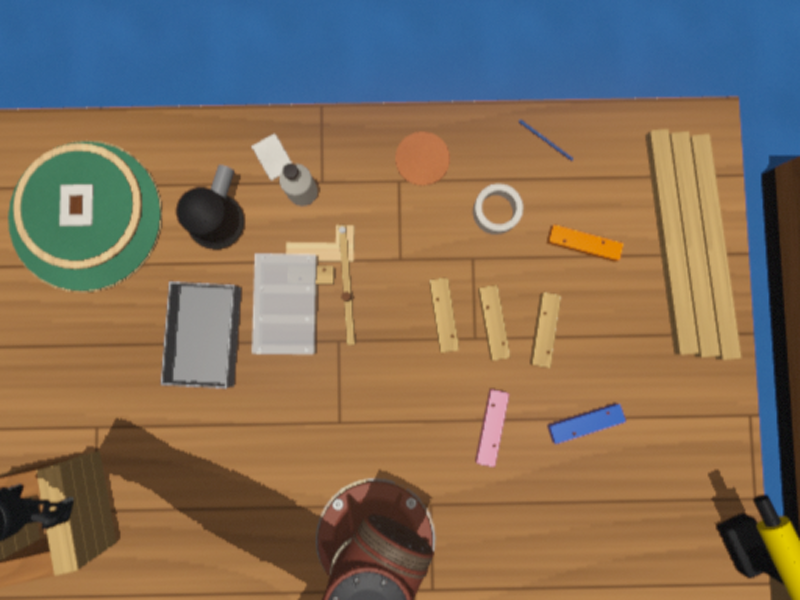

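The top view (800-px scale) shows the rack roof at (253–317, 253–354), with its front facing right. The keeper is shut, peg at (347,297) and pivot at (343,230). There is one offcut, in the far lane at (326,275), and the tub is at (201,335).

Batten candidates are the three plain wood bars at (444,315), (494,322) and (546,330). They fit the softwood description. The pink (492,428), blue (587,423) and orange (586,242) bars are look-alikes and stay put. The wide planks at the right are not part of the job either.

```bash
cat > h.py <<'E'
from plant import robot
import cv2, numpy as np
def ray(cal,uv,z):
    """pixels (native) -> world points on plane z"""
    uv=np.atleast_2d(uv).astype(float); f=192/np.tan(np.radians(cal["vertical_fov"]/2))
    d=np.c_[(uv[:,0]-cal["cx"])/f,(uv[:,1]-cal["cy"])/f,np.ones(len(uv))]
    R=cv2.Rodrigues(np.array(cal["rvec"]))[0]; c=-R.T@np.array(cal["tvec"]); d=d@R
    return c+d*((z-c[2])/d[:,2])[:,None]
def proj(cal,P):
    f=192/np.tan(np.radians(cal["vertical_fov"]/2)); K=np.array([[f,0,cal["cx"]],[0,f,cal["cy"]],[0,0,1]])
    return cv2.projectPoints(np.atleast_2d(np.array(P,float)),np.array(cal["rvec"]),np.array(cal["tvec"]),K,None)[0][:,0]
def snap(name,fn=None):
    cal=robot.get_calibration(name); im=robot.grab_frame(name)
    if fn: cv2.imwrite(f"pics/{fn}.png",cv2.resize(im,(800,600),interpolation=cv2.INTER_CUBIC))
    return im,cal
E
python3 - <<'E'
from h import *
np.set_printoptions(precision=4,suppress=True)
im,cal=snap("top")
S=1.5625
v=lambda *p:np.array(p)/S
print("roof",ray(cal,v((255,254),(316,254),(316,353),(253,353)),.043))
print("peg",ray(cal,v((347,297)),.068),"piv",ray(cal,v((343,230)),.026))
print("tub",ray(cal,v((167,283),(240,285),(235,387),(162,385)),.06))
print("bat",ray(cal,v((444,315),(494,322),(546,330)),.03))
print("others",ray(cal,v((498,209),(210,215),(298,182),(492,428),(587,423)),.0))
print(ray(cal,v((325,275)),.03))
o=robot.observe(); wc=robot.get_calibration("wrist")
R=cv2.Rodrigues(wc["rvec"])[0]; print(o["tool_pos"],o["tcp_rot"],wc["vertical_fov"],-R.T@wc["tvec"],R)
E
```

```text
roof [[0.6217 0.2489 0.043 ]
 [0.6194 0.1164 0.043 ]
 [0.4051 0.118  0.043 ]
 [0.4075 0.2531 0.043 ]]
peg [[0.5223 0.0482 0.068 ]] piv [[0.6745 0.0585 0.026 ]]
tub [[0.5598 0.433  0.06  ]
 [0.5528 0.277  0.06  ]
 [0.3368 0.2871 0.06  ]
 [0.3437 0.441  0.06  ]]
bat [[ 0.4825 -0.1596  0.03  ]
 [ 0.4654 -0.268   0.03  ]
 [ 0.446  -0.3805  0.03  ]]
others [[ 0.7215 -0.2897  0.    ]
 [ 0.7191  0.3603  0.    ]
 [ 0.7915  0.1614  0.    ]
 [ 0.234  -0.2615  0.    ]
 [ 0.2412 -0.4704  0.    ]]
[[0.5747 0.0987 0.03  ]]
[0.1599 0.5781 0.3033] [-179.9463   -0.011   164.5391] 59.038407143187925 [0.0847 0.5992 0.3725] [[ 0.2654  0.9641 -0.0004]
 [ 0.9187 -0.2528  0.3034]
 [ 0.2924 -0.0809 -0.9529]]
```

Run:
```python
from h import *
np.set_printoptions(precision=3,suppress=True)
for p in ((.52,.1,.38),(.58,.03,.1),(.45,-.4,.1),(.67,.0,.1),(.45,.36,.15),(.58,-.2,.1)):
    for y in (90,-90,180,0):
        q=robot.ik(p,[180,0,y]); print(p,y,None if q is None else np.array(q))
robot.move_pose([.50,.06,.38],[180,0,90])
robot.pause(.2)
im,cal=snap("wrist","w1"); print(cal)
```

```text
(0.52, 0.1, 0.38) 90 [-3.281 -4.496  3.011 97.508  0.    86.719]
(0.52, 0.1, 0.38) -90 [ -3.281  -4.496   3.011  97.508   0.    -93.281]
(0.52, 0.1, 0.38) 180 [-3.281 -4.496  3.011 97.508  0.    -3.281]
(0.52, 0.1, 0.38) 0 [ -3.281  -4.496   3.011  97.508   0.    176.719]
(0.58, 0.03, 0.1) 90 [ -9.933   6.479 -15.285  68.237   0.     80.067]
(0.58, 0.03, 0.1) -90 [ -9.933   6.479 -15.285  68.237   0.    -99.933]
(0.58, 0.03, 0.1) 180 [ -9.933   6.479 -15.285  68.237   0.     -9.933]
(0.58, 0.03, 0.1) 0 [ -9.933   6.479 -15.285  68.237   0.    170.067]
(0.45, -0.4, 0.1) 90 [-54.064  10.071 -11.363  68.566   0.     35.936]
(0.45, -0.4, 0.1) -90 [ -54.064   10.071  -11.363   68.566    0.    -144.064]
(0.45, -0.4, 0.1) 180 [-54.064  10.071 -11.363  68.566   0.    -54.064]
(0.45, -0.4, 0.1) 0 [-54.064  10.071 -11.363  68.566   0.    125.936]
(0.67, 0.0, 0.1) 90 [-11.153  21.44    1.96   70.52    0.     78.847]
(0.67, 0.0, 0.1) -90 [ -11.153   21.44     1.96    70.52     0.    -101.153]
(0.67, 0.0, 0.1) 180 [-11.153  21.44    1.96   70.52    0.    -11.153]
(0.67, 0.0, 0.1) 0 [-11.153  21.44    1.96   70.52    0.    168.847]
(0.45, 0.36, 0.15) 90 [ 25.663   3.559 -13.008  73.433   0.    115.663]
(0.45, 0.36, 0.15) -90 [ 25.663   3.559 -13.008  73.433   0.    -64.337]
(0.45, 0.36, 0.15) 180 [ 25.663   3.559 -13.008  73.433   0.     25.663]
(0.45, 0.36, 0.15) 0 [  25.663    3.559  -13.008   73.433    0.    -154.337]
(0.58, -0.2, 0.1) 90 [-31.221  11.986  -9.214  68.8     0.     58.779]
(0.58, -0.2, 0.1) -90 [ -31.221   11.986   -9.214   68.8      0.    -121.221]
(0.58, -0.2, 0.1) 180 [-31.221  11.986  -9.214  68.8     0.    -31.221]
(0.58, -0.2, 0.1) 0 [-31.221  11.986  -9.214  68.8     0.    148.779]
{'vertical_fov': 59.038407143187925, 'cx': 258.17422447268666, 'cy': 188.6746850388179, 'rvec': array([-2.834, -0.003, -0.002]), 'tvec': array([-0.5  , -0.005,  0.469])}
```

View pics/w1.png

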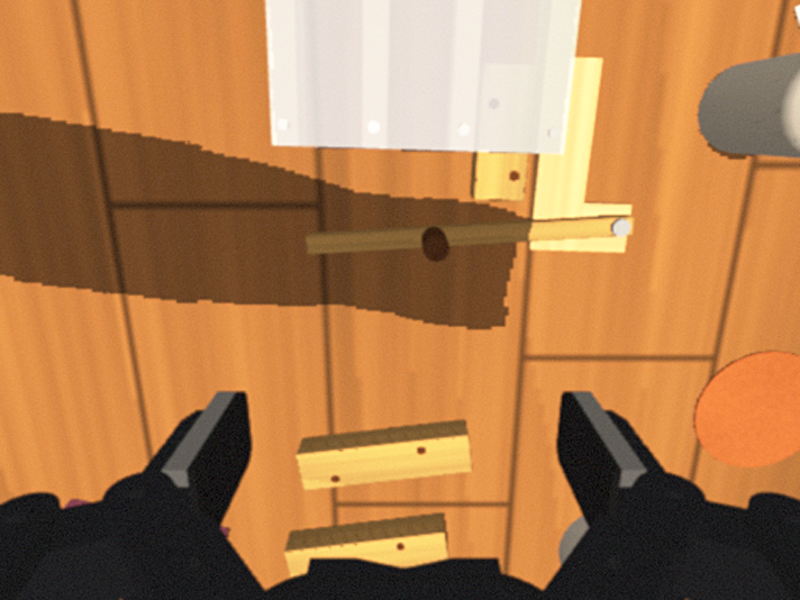

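```bash
cat >> h.py <<'E'
np.set_printoptions(precision=4,suppress=True)
E
python3 - <<'E'
from h import *
im,cal=snap("wrist")
v=lambda *p:np.array(p)/1.5625
c=ray(cal,v((272,145.5),(563,152.5)),.043); print("front corners",c,np.linalg.norm(c[1]-c[0]), np.degrees(np.arctan2(*(c[0]-c[1])[[1,0]])))
print("screws",ray(cal,v((283,124),(374,127),(463,130),(549,133)),.043))
print("pivot",ray(cal,v((622,227)),.03),"peg",ray(cal,v((437,238)),.068))
print("bar end",ray(cal,v((307,244)),.026))
print("offcut end",ray(cal,v((474,198),(524,200)),.03))
# fit edge automatically: white mask
hsv=cv2.cvtColor(im,cv2.COLOR_BGR2HSV); m=((hsv[...,1]<50)&(hsv[...,2]>150)).astype(np.uint8); 
k,l,s,_=cv2.connectedComponentsWithStats(m); i=1+np.argmax(s[1:,4]); m=l==i; print(s[i])
cols=np.arange(182,355,3); e=np.array([[u,np.where(m[:,u])[0].max()+.5] for u in cols if m[:,u].any()])
p=ray(cal,e,.043); f=np.polyfit(p[:,0],p[:,1],1); r=p[:,1]-np.polyval(f,p[:,0]); g=abs(r)<.002
f=np.polyfit(p[g,0],p[g,1],1); print("front fit",f,np.degrees(np.arctan(f[0])),g.sum(),len(g))
for x in (.405,.513,.62): print(np.polyval(f,x))
E
```

```text
front corners [[0.4028 0.1248 0.043 ]
 [0.6181 0.1203 0.043 ]] 0.21532175514289875 178.78247939655466
screws [[0.412  0.1399 0.043 ]
 [0.4783 0.138  0.043 ]
 [0.5434 0.136  0.043 ]
 [0.6066 0.1341 0.043 ]]
pivot [[0.6744 0.0623 0.03  ]] peg [[0.5244 0.0609 0.068 ]]
bar end [[0.4216 0.0472 0.026 ]]
offcut end [[0.5553 0.085  0.03  ]
 [0.5946 0.0836 0.03  ]]
[  170     0   201    99 18506]
front fit [-0.0274  0.137 ] -1.5690274344890642 58 58
0.12586128942798583
0.12290300285988741
0.1199721078340862
```

The wrist view shows the roof front edge from (272,146) to (563,153), offcut end at (499,199), pivot at (622,227), bar tip at (307,244) and batten0 at (385,455). The measured width is 215 mm against 216 given, and the predicted pivot is within 1 mm of the measured one. There is only one offcut. Next I'll locate the battens and check them against the keeper's swing.

```bash
cat >> h.py <<'E'
TH=np.radians(88.4); XA=np.array([np.cos(TH),np.sin(TH)]); YA=np.array([-XA[1],XA[0]])
O=np.array([.5108,.1228])+.06*XA
rk=lambda x,y:O+x*XA+y*YA      # rack -> world xy
PIV=rk(-.116,-.165)
def battens(im,cal,z=.03,lo=(16,60,150),hi=(30,190,255),name=None,amin=.003,amax=.011):
    """rectangles of pale-wood tops: (centre xy, long-axis deg, L, W)"""
    m=cv2.inRange(cv2.cvtColor(im,cv2.COLOR_BGR2HSV),np.array(lo),np.array(hi))
    m=cv2.morphologyEx(m,cv2.MORPH_CLOSE,np.ones((3,3),np.uint8))
    if name: cv2.imwrite(f"pics/{name}.png",m)
    out=[]
    for c in cv2.findContours(m,cv2.RETR_EXTERNAL,cv2.CHAIN_APPROX_NONE)[0]:
        if len(c)<20: continue
        P=ray(cal,c[:,0],z)[:,:2]
        (cx,cy),(a,b),t=cv2.minAreaRect((P*1000).astype(np.float32))
        if amin<a*b*1e-6<amax:
            if a<b: a,b,t=b,a,t+90
            out.append((cx/1e3,cy/1e3,(t+90)%180-90,a/1e3,b/1e3))
    return np.array(out)
E
python3 - <<'E'
from h import *
im,cal=snap("top")
for p in ((444,315),(494,322),(430,322),(340,250),(586,242)): print(cv2.cvtColor(im,cv2.COLOR_BGR2HSV)[int(p[1]/1.5625),int(p[0]/1.5625)])
B=battens(im,cal,name="m_top"); print(B); print(O,PIV,rk(-.116,-.015))
for x,y,t,l,w in B:
    if y<-.1:
        u=np.array([np.cos(np.radians(t)),np.sin(np.radians(t))]);n=np.array([-u[1],u[0]])
        c=np.array([[x,y]+s*.08*u+r*.02*n for s in(1,-1) for r in (1,-1)]); d=c-PIV
        print(np.hypot(*d.T),np.degrees(np.arctan2(d[:,1],d[:,0]))%360-178.4)
E
```

```text
[ 19 113 219]
[ 19 114 219]
[ 16 138 186]
[ 10 111  62]
[ 18 236 238]
[[ -0.0172  -0.5735  88.987    0.1717   0.0225]
 [  0.1527  -0.1258 -72.9509   0.0981   0.0559]
 [  0.3497  -0.1575  83.8225   0.1773   0.0404]
 [  0.4983   0.7073  85.4183   0.1396   0.0322]
 [  0.5436  -0.5723  87.3918   0.14     0.0219]
 [  0.5872  -0.5644  88.9941   0.1476   0.0276]
 [  0.6381   0.4331 -87.7944   0.1203   0.0477]
 [  0.6616  -0.1788  88.9949   0.1478   0.0452]
 [  0.6461   0.0387   4.0915   0.0874   0.0437]
 [  0.7356  -0.1205  77.5129   0.0921   0.0399]
 [  0.7336  -0.0146 -68.8432   0.1061   0.0436]]
[0.5125 0.1828] [0.6742 0.0622] [0.5242 0.0664]
[0.9014 0.8707 1.0098 0.9825] [39.6314 41.2898 46.6998 48.3812]
[0.5443 0.5835 0.5363 0.5761] [29.9714 29.2003 12.9619 13.3561]
[0.363  0.3284 0.4613 0.4346] [23.9496 27.2846 41.6909 45.5039]
[0.5729 0.5657 0.73   0.7244] [76.7366 80.6986 79.4032 82.5242]
[0.5563 0.5508 0.7145 0.7102] [80.6645 84.7663 82.8776 86.077 ]
[0.1637 0.1617 0.3225 0.3215] [80.6243 94.7286 85.5522 92.6725]
[0.1164 0.1467 0.2576 0.2727] [122.158  133.6547  97.0779 105.1   ]
```

```bash
sed -i 's/lo=(16,60,150),hi=(30,190,255)/lo=(17,60,196),hi=(30,128,255)/' h.py
python3 - <<'E'
from h import *
im,cal=snap("top")
B=battens(im,cal,name="m_top2",amin=.002); B=B[B[:,0]<.6]; print(B)
for x,y,t,l,w in B:
    u=np.array([np.cos(np.radians(t)),np.sin(np.radians(t))]);n=np.array([-u[1],u[0]])
    c=np.array([[x,y]+s*.08*u+r*.02*n for s in(1,-1) for r in (1,-1)]); d=c-PIV
    print(np.hypot(*d.T),np.degrees(np.arctan2(d[:,1],d[:,0]))%360-178.4)
v=lambda p:int(p/1.5625)
cv2.imwrite("pics/crop.png",cv2.resize(im[v(220):v(460),v(280):v(650)],None,fx=3.3,fy=3.3,interpolation=cv2.INTER_CUBIC))
E
```

```text
[[  0.0616   0.6736  11.5655   0.2206   0.0492]
 [  0.4477  -0.3807 -10.7      0.1605   0.0381]
 [  0.4656  -0.2683   8.348    0.1606   0.0384]
 [  0.4839  -0.1589   7.4057   0.1609   0.0382]]
[0.8416 0.8066 0.9279 0.8963] [-48.6494 -47.3071 -39.9078 -38.3713]
[0.4613 0.501  0.5076 0.5439] [73.3836 73.9821 55.1747 57.0038]
[0.3271 0.3616 0.434  0.4606] [67.7368 71.1174 49.5633 53.3994]
[0.2221 0.2548 0.3447 0.3666] [60.8715 66.435  39.4584 44.8554]
```

View pics/crop.png

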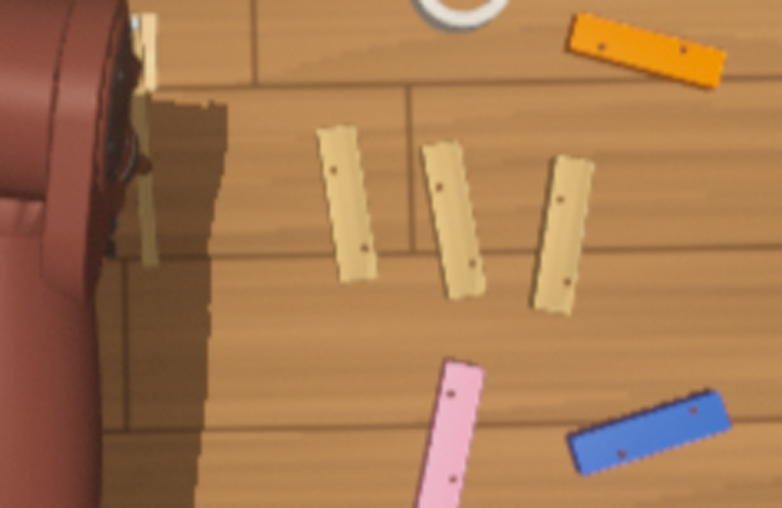

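The crop shows the three plain wood battens at (347,203), (455,220) and (563,235), with the pink and blue bars nearby at (450,430) and (650,432) and orange at (645,50). The rectangles measure 160×38 mm, so these are the battens. Batten0's end lies inside the keeper's 254 mm sweep, so I'll first shift it clear on the bench, then open the keeper.

```bash
cat >> h.py <<'E'
ZG=.083
def rep(tag=""):
    o=robot.observe(); print(tag,"t%.1f"%o["time"],np.array(o["tool_pos"]),"w%.4f"%o["gripper_width"],"F",np.array(o["ft_force"]).round(1)); return o
def pick(xy,yaw,z=ZG,open_=.06,hover=.17):
    robot.set_gripper(open_); robot.move_pose([*xy,hover],[180,0,yaw])
    hit=robot.line_to([*xy,z],vel=.12,guard=15); robot.set_gripper(0)
    if hit: print("pick hit")
    return rep("pick")
def keeper(a0,a1,n):
    """grip peg at keeper angle a0 (deg), swing to a1, let go, rise"""
    pos=lambda a:PIV+.15*np.array([np.cos(TH+np.pi/2+np.radians(a)),np.sin(TH+np.pi/2+np.radians(a))])
    robot.set_gripper(.06); robot.move_pose([*pos(a0),.17],[180,0,90])
    print(robot.line_to([*pos(a0),.113],vel=.12,guard=15)); robot.set_gripper(0); rep("peg")
    for a in np.linspace(a0,a1,n+1)[1:]:
        if robot.line_to([*pos(a),.113],vel=.12,guard=30): rep("guard at %.0f"%a); break
    rep("swung"); robot.set_gripper(.05); p=robot.observe()["tool_pos"]; robot.line_to([p[0],p[1],.18],vel=.2)
def topbat():
    B=battens(*snap("top"),amin=.002); return B[(B[:,0]<.62)&(B[:,1]<-.08)&(B[:,0]>.3)]
E
python3 - <<'E'
from h import *
B=topbat(); b=B[np.argmax(B[:,1])]; print(b)
robot.set_gripper(.07)
o=pick(b[:2],b[2])
if .03<o["gripper_width"]<.047:
    robot.line_to([*b[:2],ZG+.02]); robot.line_to([.405,-.168,ZG+.02],vel=.15); robot.line_to([.405,-.168,ZG+.002],vel=.1)
    robot.set_gripper(.06); robot.line_to([.405,-.168,.18],vel=.2)
    keeper(5,92,9)
robot.move_pose([.48,.0,.38],[180,0,90]); print(topbat())
snap("wrist","w2"); rep()
E
```

```text
[ 0.4839 -0.1587  7.5372  0.1609  0.0381]
pick t5.8 [ 0.4847 -0.1593  0.0843] w0.0387 F [-0.9  0.3  7.3]
False
peg t10.3 [0.5239 0.0533 0.1139] w0.0184 F [-8.6  0.1 10.1]
swung t13.5 [ 0.6754 -0.0878  0.1138] w0.0177 F [-0.8 -1.3  4.3]
[[  0.4053  -0.1677   7.7327   0.1595   0.0381]
 [  0.4488  -0.3807 -10.6983   0.1573   0.0376]
 [  0.4656  -0.2684   8.3879   0.1606   0.0381]]
 t15.7 [ 0.4804 -0.0003  0.3785] w0.0501 F [-0.2  0.   0.3]
```

View pics/w2.png

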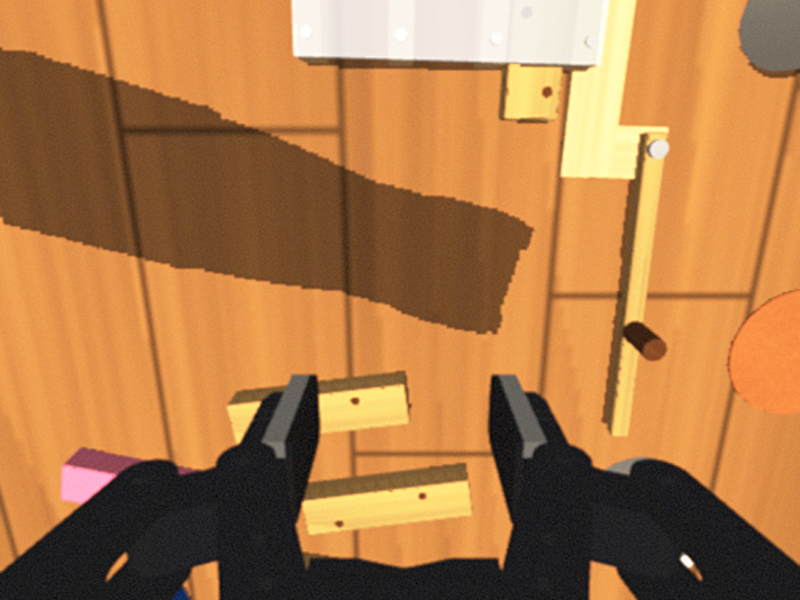

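The keeper is open (bar at (635,290), pointing away from the front). The offcut end is at (530,122) and the battens are undisturbed. Next: pull the offcut and put it in the tub.

Run:
```python
from h import *
g=rk(-.083,-.0655); yaw=88.4
o=pick(g,yaw,open_=.054)
if .03<o["gripper_width"]<.047:
    p=rk(-.175,-.0655); print(robot.line_to([*p,ZG+.001],vel=.1,guard=20)); o=rep("pulled")
    robot.line_to([*p,.20],vel=.2); o=rep("up")
    if .03<o["gripper_width"]<.047:
        robot.line_to([.448,.326,.20],vel=.25); rep("over tub")
        robot.line_to([.448,.326,.115],vel=.15,guard=15); robot.set_gripper(.07); robot.line_to([.448,.326,.22],vel=.25)
robot.move_pose([.46,.15,.38],[180,0,90]); print(topbat())
snap("wrist","w3"); rep()
```

```text
pick t18.0 [0.5766 0.0979 0.0845] w0.0386 F [-0.5  0.3  6.2]
False
pulled t19.1 [0.5734 0.0052 0.0845] w0.0385 F [-0.5 -1.5  5.4]
up t19.8 [0.5725 0.0061 0.1984] w0.0382 F [-0.9  0.3 -1. ]
over tub t21.3 [0.4483 0.3253 0.1999] w0.0388 F [ 0.   0.4 -0.5]
[[  0.405   -0.1687   8.1628   0.1602   0.04  ]
 [  0.4477  -0.3807 -10.7      0.1605   0.0381]
 [  0.4685  -0.2956   9.7161   0.1609   0.0406]]
 t24.1 [0.4597 0.1509 0.3783] w0.0699 F [-0.3 -0.4 -0.5]
```

View pics/w3.png

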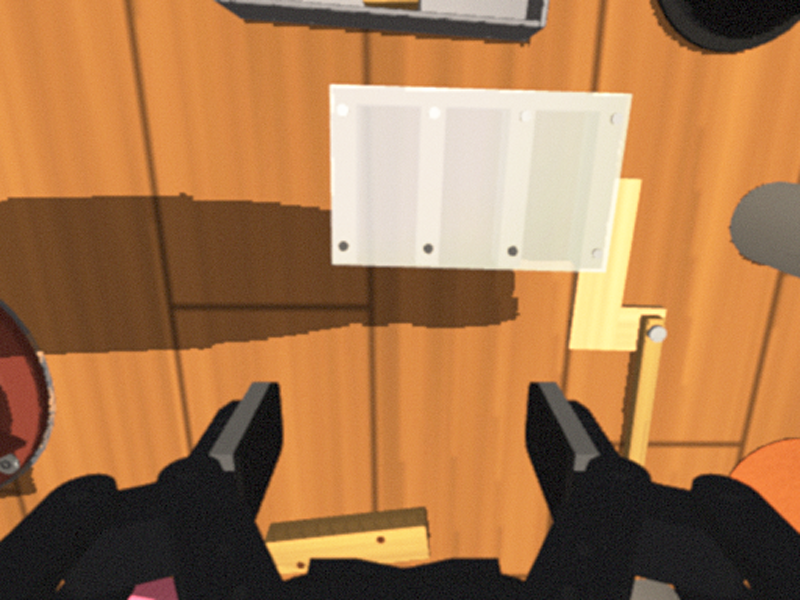

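The offcut is in the tub (390,3) and all lanes are empty. One batten was knocked from y=-0.268 to -0.296. I'll insert the first batten in the far lane, and re-measure the rack from this view first.

```bash
cat >> h.py <<'E'
def insert(b,lane,off=.064):
    t=np.radians(b[2]); u=np.array([np.cos(t),np.sin(t)]); g=b[:2]+off*u; YW=np.degrees(TH)
    o=pick(g,b[2]-180,open_=.058); ok=lambda o:.034<o["gripper_width"]<.044
    if not ok(o): return False
    robot.line_to([*g,.16],vel=.2); o=rep("up")
    if not ok(o): return False
    a=rk(-.215,lane); robot.move_pose([*a,.16],[180,0,YW])
    robot.line_to([*a,ZG+.002],vel=.12,guard=15); o=rep("low")
    if not ok(o): return False
    hit=robot.line_to([*rk(-.095,lane),ZG+.002],vel=.12,guard=15)
    p=rk(-.076,lane)
    if not hit: hit=robot.line_to([*p,ZG+.002],vel=.04,guard=15)
    o=rep("pushed %s"%hit); d=np.array(o["tool_pos"][:2])-O; print("rack x",d@XA,"y",d@YA)
    robot.set_gripper(.05); q=robot.observe()["tool_pos"]; robot.line_to([q[0],q[1],.18],vel=.2); return True
E
python3 - <<'E'
from h import *
im,cal=snap("wrist")
v=lambda *p:np.array(p)/1.5625
P=ray(cal,v((331,264.5),(606,270.5),(331,86),(631,95)),.043)[:,:2]; print(P); print((P-O)@XA,(P-O)@YA)
T=topbat(); print(T); b=T[np.argmax(T[:,1])]
print(insert(b,-.066))
robot.move_pose([.46,.10,.38],[180,0,90]); print(topbat())
snap("wrist","w4"); rep()
E
```

```text
[[0.4019 0.1253]
 [0.6187 0.121 ]
 [0.407  0.2562]
 [0.6213 0.2507]]
[-0.0606 -0.0588  0.0705  0.0709] [ 0.1089 -0.1079  0.1075 -0.1068]
[[  0.4049  -0.1679   7.5408   0.1602   0.0385]
 [  0.4477  -0.3807 -10.7      0.1605   0.0381]
 [  0.4681  -0.2956   9.7161   0.1615   0.0406]]
pick t27.6 [ 0.4692 -0.16    0.0843] w0.0387 F [0.6 1.2 6.5]
up t28.2 [ 0.4684 -0.1595  0.1597] w0.0385 F [ 0.6  1.  -1.5]
low t30.6 [ 0.5711 -0.0338  0.0837] w0.0385 F [-1.3 -0.2  7.5]
pushed True t32.1 [0.5762 0.0939 0.0848] w0.0390 F [ 1.2 -3.2 -0.8]
rack x -0.0870993187958323 y -0.06616580181999228
True
[[  0.4477  -0.3807 -10.7      0.1605   0.0381]
 [  0.4681  -0.2956   9.7161   0.1615   0.0406]]
 t34.0 [0.4602 0.0999 0.3776] w0.0496 F [ 0.2 -0.3  0.5]
```

View pics/w4.png

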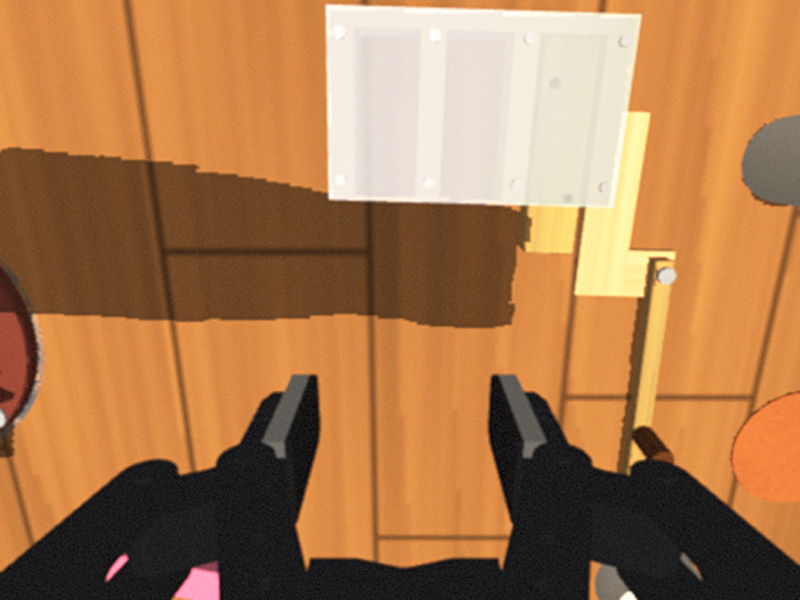

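The batten is in the far lane with its tail at (553,252). Now the other two.

Run:
```python
from h import *
im,cal=snap("wrist"); P=ray(cal,np.array([[553,252.5]])/1.5625,.03)[:,:2]-O; print("tail",P@XA,P@YA)
T=topbat(); print(T); b=T[np.argmax(T[:,1])]
if insert(b,0.):
    robot.move_pose([.46,.0,.25],[180,0,90])
    T=topbat(); print(T); b=T[np.argmin(T[:,1])]
    print(insert(b,.066))
robot.move_pose([.46,.08,.38],[180,0,90]); print(topbat())
snap("wrist","w5"); rep()
```

```text
tail [-0.0994] [-0.0697]
[[  0.4477  -0.3807 -10.7      0.1605   0.0381]
 [  0.4681  -0.2956   9.7161   0.1615   0.0406]]
pick t37.5 [ 0.5319 -0.2854  0.0845] w0.0385 F [-0.2  0.4  6.2]
up t38.1 [ 0.5311 -0.2847  0.1592] w0.0383 F [ 0.6  0.4 -1.7]
low t40.6 [ 0.5053 -0.0319  0.0839] w0.0388 F [-1.  -0.5  4.3]
pushed True t42.1 [0.5101 0.0956 0.0847] w0.0384 F [ 1.3 -4.6 -1.9]
rack x -0.08716827095522042 y -9.120325213553729e-05
[[  0.4487  -0.3809 -10.7883   0.1572   0.037 ]]
pick t46.7 [ 0.5122 -0.3936  0.0845] w0.0388 F [-0.2 -0.2  6.8]
up t47.3 [ 0.5116 -0.3929  0.1598] w0.0383 F [ 0.2 -0.1 -1.5]
low t49.5 [ 0.4393 -0.0301  0.0839] w0.0385 F [ 1.5 -0.   1.2]
pushed True t51.0 [0.444  0.0966 0.0848] w0.0390 F [ 0.8 -5.3 -0.9]
rack x -0.08802197455224708 y 0.06600449984842087
True
[]
 t52.9 [0.4595 0.0802 0.3775] w0.0499 F [-0.5  0.1  0.7]
```

View pics/w5.png

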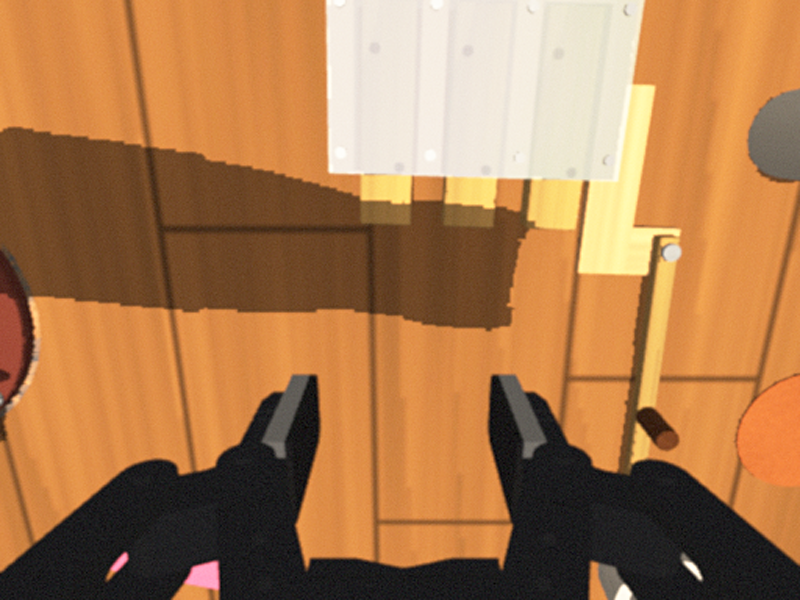

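All three battens are in, tails at (385,222), (470,226) and (553,228), in line. I'll nudge each tail with shut fingers to make sure it is home, then shut the keeper.

Run:
```python
from h import *
robot.set_gripper(0)
for l in (.066,0,-.066):
    a=rk(-.135,l); robot.move_pose([*a,.14],[180,0,88.4]); robot.line_to([*a,.088],vel=.15,guard=15)
    h=robot.line_to([*rk(-.098,l),.088],vel=.03,guard=15); o=rep(h); d=np.array(o["tool_pos"][:2])-O; print("x",d@XA)
    robot.line_to([*a,.088],vel=.1); robot.line_to([*a,.14],vel=.2)
robot.move_pose([.46,.06,.38],[180,0,90])
im,cal=snap("wrist","w6")
hsv=cv2.cvtColor(im,cv2.COLOR_BGR2HSV)
# tail edges: strongest luminance drop along rays down each lane
g=cv2.cvtColor(im,cv2.COLOR_BGR2GRAY).astype(np.float32)
xs=np.arange(-.125,-.08,.0005)
for l in (-.066,0,.066):
    pr=np.mean([[cv2.getRectSubPix(g,(1,1),tuple(map(float,p)))[0,0] for p in proj(cal,[[*rk(x,l+e),.03] for x in xs])] for e in (-.01,-.005,0,.005,.01)],0)
    d=np.gradient(cv2.GaussianBlur(pr.reshape(1,-1),(0,0),2)[0]); i=np.argmax(abs(d)); print(l,xs[i],d[i])
```

```text
True t55.7 [0.4434 0.0734 0.0879] w-0.0003 F [-0.5 -4.   2.9]
x -0.11130708664497004
True t58.2 [0.5096 0.0714 0.088 ] w-0.0001 F [ 0.8 -3.2  2.6]
x -0.11145433989646103
True t60.6 [0.5755 0.0695 0.0879] w-0.0001 F [ 0.2 -2.7  2.2]
x -0.11144343170286747
-0.066 -0.09899999999999998 8.750618
0 -0.09999999999999998 16.516136
0.066 -0.09949999999999998 19.241821
```

View pics/w6.png

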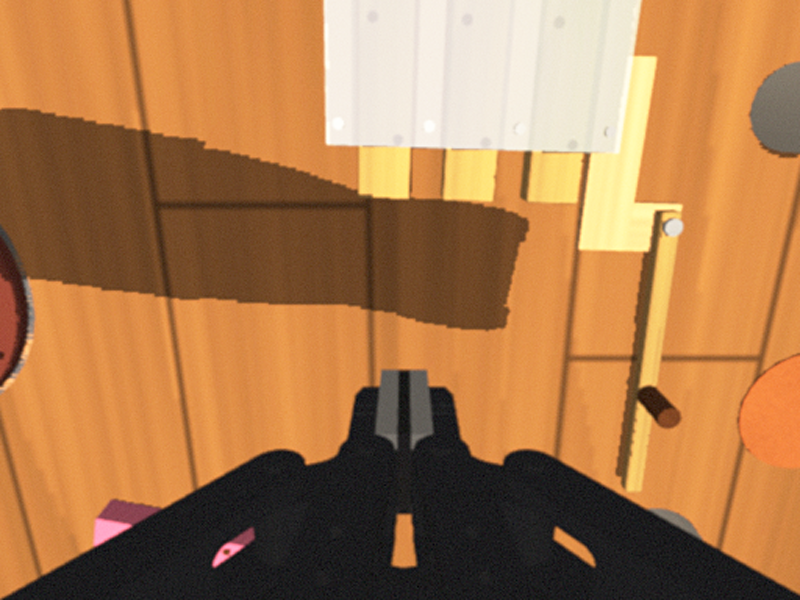

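All three tails stop at the same spot, x = -100 mm ±1 in the image, so they are home. Now I'll shut the keeper.

Run:
```python
from h import *
keeper(92,-1,10)
robot.move_pose([.46,.06,.38],[180,0,90]); im,cal=snap("wrist","w7")
P=ray(cal,proj(cal,[[*PIV,.026]]),.026); print(proj(cal,[[*rk(-.108,.089),.026],[*rk(-.124,.089),.026],[*rk(-.108,0),.026],[*rk(-.124,0),.026]])*1.5625)
robot.move_pose([.3,-.35,.35],[180,0,0]); snap("top","t2"); rep()
```

```text
False
peg t65.5 [ 0.6757 -0.0879  0.1141] w0.0179 F [0.9 0.  6.4]
swung t69.0 [0.5236 0.0701 0.1137] w0.0181 F [-8.8  4.  15.3]
[[354.3575 206.9348]
 [354.3369 226.9595]
 [466.5443 210.214 ]
 [465.2494 230.1693]]
 t72.4 [ 0.3007 -0.3494  0.3501] w0.0500 F [0.  0.3 0.1]
```

View pics/w7.png

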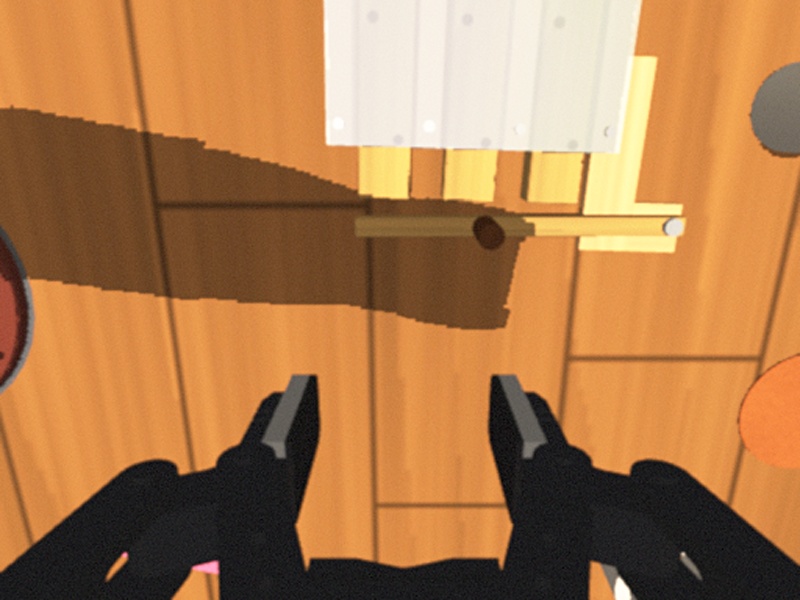

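View pics/t2.png

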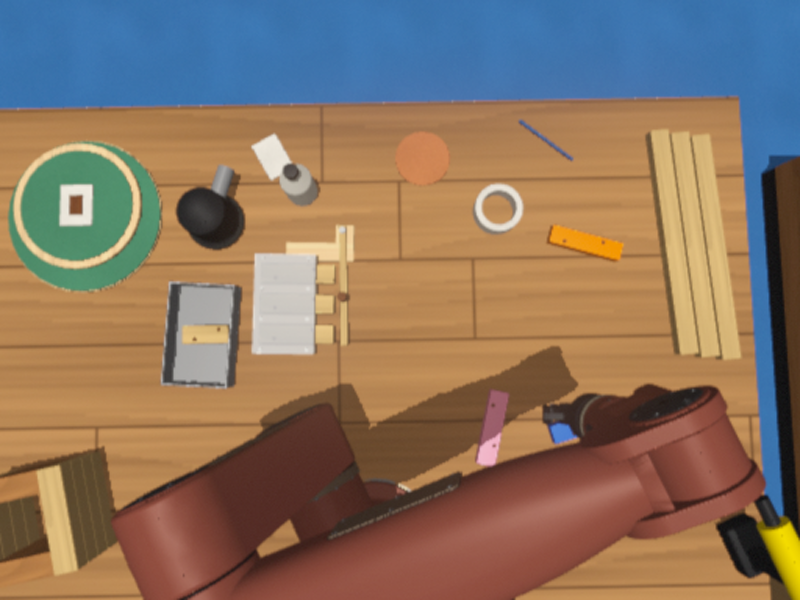

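The bar in the wrist view runs from (355,228) to (684,227), about 10 px (1.6–2°) short of the predicted shut line (355,217). In the top view the battens are in place, the offcut is in the tub (205,335) and the bystanders are unmoved. I'll push the peg the rest of the way shut.

Run:
```python
from h import *
robot.set_gripper(0)
a=rk(-.165,-.015); robot.move_pose([*a,.18],[180,0,88.4]); print(robot.line_to([*a,.113],vel=.15,guard=15))
h=robot.line_to([*rk(-.133,-.015),.113],vel=.03,guard=10); o=rep(h); d=np.array(o["tool_pos"][:2])-O; print("x",d@XA)
robot.line_to([*a,.113],vel=.1); robot.line_to([*a,.2],vel=.2)
robot.move_pose([.46,.06,.38],[180,0,90]); snap("wrist","w8"); rep()
```

```text
False
True t76.1 [0.5235 0.0451 0.1128] w0.0002 F [ 0.2 -4.   3.4]
x -0.1373240370972555
 t78.0 [0.4601 0.0598 0.3774] w0.0003 F [ 0.1 -0.1  0.1]
```

View pics/w8.png

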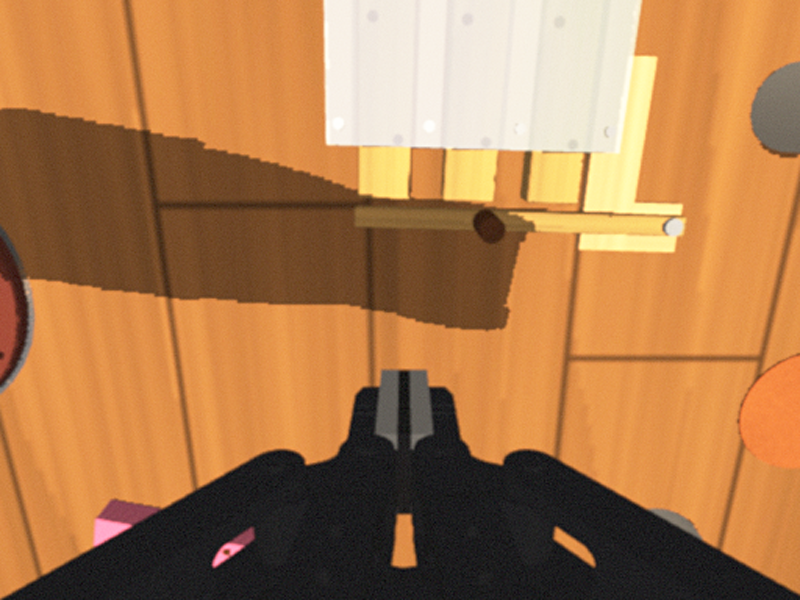

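The bar tip now spans (355, 207–227), which matches the predicted shut line. It stopped at x = -137.3 mm against the -137.4 mm expected at the stop. The battens are unmoved, so I'm handing in.

```bash
python3 -c "
from plant import robot
print(robot.job_done())"
```

```text
the job is handed in; nothing more can be done
None
```

The job is handed in: the one offcut is in the tub, all three battens are home in their own lanes, the keeper is fully shut, and the tape, glue and sander are undisturbed; batten0 was first moved about 8 cm across the bench to clear the keeper's swing.

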